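# Load the black bracket plate into the assembly fixture

### The job

Take the black bracket plate out of the pine rack and slide it, tongue upward, down between the two upright guides of the blue fixture until it rests fully home on the fixture's base. Keep hold of it until it is home rather than dropping it in, then let go and back away. Leave the zinc and yellow plates standing in the rack as they are.

Things in the scene. Friction and masses are not known exactly. Their poses are not given: they have to be found in the camera images.
- plate_black: black plate, 8 mm thick, standing on edge: panel 110 mm wide, 85 high, with a centred tongue on top 44 wide, 50 high (135 in all), gripped across its thickness; 0.25 kg. Origin: middle of the lower edge; x thickness, y width, z up. Front and back alike: goes in either way round. Starts in any one of the pine rack's 3 slots, 2 mm play a side, cheeks 45 mm high; lift straight out
- plate_zinc: bystander: bright grey zinc plate of the same shape and axes in another slot of the rack (slots are parallel, 80 mm apart along the plates' x; the rack's floor is 12 mm above the bench). An air driver lies at the bench's far side
- plate_yellow: bystander: yellow plate of the same shape and axes in another slot of the rack. A black square tube, 25 mm high, lies between the rack and the fixture; either may be on the left
- fixture_seat (a point): fixed blue base with two upright facing U-channels. Point: centre of the base's top, 14 mm above the bench, where the plate's origin comes to rest. y from channel to channel (plate's width), x across the slot, z up. Slot 14 mm wide in x, 122 long in y, lips 78 apart in y; straight for 70 mm up, then flared at 35 degrees, to 90 mm up, to a mouth 41 x 149 mm

How it is judged (in metres and radians):
On the way:
1. the black plate is still held by the fingers when its lower edge is within 12 mm of the fixture's base, between the guides (z of plate_black in the frame of fixture_seat below 0.012 m and horizontal distance between plate_black and fixture_seat below 0.015 m and contact force between the fingers and plate_black above 1 N), for 0.1 s.
At the end, for the whole second after the job is handed in: The black plate stands tongue up in the guides, lower edge within 5 mm of the base, middle within 15 mm of the seat centre, aligned and upright within 10 degrees, released, at rest; zinc and yellow plates stand in the rack within 20 mm of their starts, upright within 11 degrees (z of plate_black in the frame of fixture_seat between -0.005 and 0.005 m and horizontal distance between plate_black and fixture_seat below 0.015 m and angle between the y axis of plate_black and the y axis of fixture_seat, either way round below 0.18 rad and angle between plate_black's own z axis and vertical below 0.18 rad and linear speed of plate_black below 0.02 m/s and distance of each of plate_zinc, plate_yellow from where it was at the start of the episode below 0.02 m and angle between each of plate_zinc, plate_yellow's own z axis and vertical below 0.2 rad); the robot touches nothing.
It fails at once if the zinc or the yellow plate is pulled or knocked more than 30 mm from its place (distance of any of plate_zinc, plate_yellow from where it was at the start of the episode above 0.03 m).
It also fails if it takes over 43 s, if anything falls off the work surface, if the arm or the gripper's body presses on something with over 40 N, if the wrist force passes 120 N, or if a joint passes its speed limit or range.

### The arm

A 6-joint arm with a two-finger parallel gripper is mounted at the origin on the work surface. World frame = base frame: x ahead of the robot, y to its left, z up, the work surface at z = 0. Lengths are in mm, angles in rad, forces in N, time in s.
With the tool pointing down it reaches from about 375 to 975 mm from the base axis. Payload 3.8 kg.
Tool frame: the origin (TCP) lies midway between the tips of the shut fingers; the grasp point (between the pads) lies 19 mm behind it; z points along the fingers, y is the line along which they close (so a half turn about z gives the same grasp; the last joint's range is limited). The gripper opens to 88 mm and grips with 3 to 60 N. Pads are 18 mm wide; open, the fingers measure 123 mm over their backs; the gripper's body (75 mm by 187 mm) begins 45 mm behind the grasp point.
Start: joints at [1.294, 0.264, 1.604, -0, 1.274, -0.037], TCP at [160.316, 655.68, 238.706] pointing down, gripper open.
Joint ranges: [-2.63, 2.63], [-0.94, 2.18], [0.31, 2.57], [-1.31, 4.45], [0, 2.66], [-2.55, 2.55]. Speed limits (rad/s): [2.57, 2.57, 3.14, 3.14, 3.14, 3.14].

### API

Orientations are given as a unit quaternion [w, x, y, z].
In Python, from plant import manip, viewer, get_state gives the robot as it stands (manip), with the cameras (viewer) and the readings as plain functions.
- The arm moves only by the shell command python3 nudge.py 'ROWS' [OPENING] [FORCE]. ROWS is a JSON list of rows, 1 to 10 of them, each written [[dx, dy, dz], turn]: dx, dy, dz in mm, then a turn about the tool's z in rad; each row shifts and turns the commanded pose from where the row before left it, along the tool's axes as they then stand; what a row does not reach is not made up. A row lasts 1/8 s, in which the tool goes at most 62.5 mm and 0.188 rad, less where a joint would pass 70% of its speed; a pose out of reach is approached as far as the arm can. OPENING is the opening from 0.0 (shut) to 1.0 (fully open), set as the command begins (- or left out keeps the last). The fingers move at their own pace and stop on an object; FORCE is the grip in N (left out, the last holds). Time passes only in rows, so rows that do not move let the fingers close. It prints the time, the measured TCP pose, the force, the opening and the grip force at its end. Input that does not fit is refused with a message, and nothing moves.
- get_state(): the state, without advancing time (a new reading comes with each control period).
- viewer.snapshot(name): name is "scene" or "top" or "wrist"; returns a dict with "color" (480x640x3 uint8, red, green, blue), "camera_matrix" (3x3 intrinsics, pixels), "k1" (the pictures are not rectified: a ray, as slopes to the right and down, at radius r is drawn at 1 + k1 r^2 times it, then the intrinsics apply), "cam_to_world" (4x4, takes a point from camera to world coordinates); the wrist camera has in their place "mount" (4x4, takes a point from camera to tool coordinates, whose origin is the TCP and whose axes are the flange's). Camera axes: x right, y down, z forward; pixel columns grow to the right and rows downward; lengths in mm; the calibration is good to about 2 mm. A picture is of the moment at which its call begins: read the wrist's pose just before it. There is no depth.
- manip.sign_off(): hands the job in; it is judged then, once.
The state is a dict: "clock": time; "q": joint angles; "qvel": joint speeds; "tau": joint torques, N m; "tool_pos": TCP position; "orientation": TCP orientation; "force": force on the tool from outside, world axes, zero at the start; "ft_torque": the same for the moment, N m; "grip_width": opening from 0.0 (shut) to 1.0 (fully open); "finger_force": force on a finger pad.
Only numpy, scipy, OpenCV 4.12 (cv2) and the standard library are available. Lean on these libraries where they do the work, as an engineer would, in place of code of your own. Each camera call takes 0.05 s, during which the arm holds its last target. There are 200 camera calls.

## Working session

There is one attempt and no reset: what is moved stays moved. The work goes in short steps, Python scripts to look and compute and a shell command to move; the robot and the scene stay as the last step left them, time stands still between calls to the robot, and variables do not carry over. Pictures are saved under pics/ and viewed, at most 10 in all, crops included, and the job is handed in when it is done.

```bash
ls; mkdir -p pics
cat > h.py <<'E'
import numpy as np, cv2
from plant import manip, viewer, get_state
from scipy.spatial.transform import Rotation as R
def pose():
    s=get_state(); q=s["orientation"]
    T=np.eye(4); T[:3,:3]=R.from_quat([q[1],q[2],q[3],q[0]]).as_matrix(); T[:3,3]=s["tool_pos"]; return T
def snap(name,fn):
    T=pose(); d=viewer.snapshot(name)
    M=T@np.array(d["mount"]) if name=="wrist" else np.array(d["cam_to_world"])
    cv2.imwrite("pics/"+fn+".png",d["color"][:,:,::-1]); np.savez("pics/"+fn,M=M,K=d["camera_matrix"],k1=d["k1"])
def ray(fn,uv):
    z=np.load("pics/"+fn+".npz"); uv=np.array(uv,float).reshape(-1,1,2)
    n=cv2.undistortPoints(uv,z["K"],np.array([float(z["k1"]),0,0,0,0]),None,None,None).reshape(-1,2)
    d=np.c_[n,np.ones(len(n))]@z["M"][:3,:3].T
    return z["M"][:3,3],d
def plane(fn,uv,h):
    o,d=ray(fn,uv); return o+d*((h-o[2])/d[:,2])[:,None]
def tri(f1,p1,f2,p2):
    o1,d1=ray(f1,p1); o2,d2=ray(f2,p2); out=[]
    for a,b in zip(d1,d2):
        t=np.linalg.lstsq(np.c_[a,-b],o2-o1,rcond=None)[0]
        A,B=o1+a*t[0],o2+b*t[1]; out.append(np.r_[(A+B)/2,np.linalg.norm(A-B)])
    return np.array(out)
E
python3 - <<'E'
from h import *
for n in("scene","top","wrist"): snap(n,n+"0"); z=np.load(f"pics/{n}0.npz"); print(n,z["M"].round(3),z["K"],z["k1"])
print(get_state())
a,b=[cv2.imread(f"pics/{n}0.png") for n in("scene","top")]
E
```

```text
nudge.py
pics
plant.py
scene [[-6.170000e-01  6.060000e-01 -5.030000e-01  1.001189e+03]
 [ 7.870000e-01  4.830000e-01 -3.840000e-01  3.358350e+02]
 [ 1.000000e-02 -6.330000e-01 -7.740000e-01  7.870410e+02]
 [ 0.000000e+00  0.000000e+00  0.000000e+00  1.000000e+00]] [[595.72815659   0.         317.82850621]
 [  0.         595.72815659 241.93058611]
 [  0.           0.           1.        ]] -0.14651713320156315
top [[ 2.700000e-02 -9.890000e-01  1.430000e-01  3.924580e+02]
 [-1.000000e+00 -2.600000e-02  5.000000e-03 -2.145700e+01]
 [-1.000000e-03 -1.430000e-01 -9.900000e-01  1.079947e+03]
 [ 0.000000e+00  0.000000e+00  0.000000e+00  1.000000e+00]] [[612.17248512   0.         318.870042  ]
 [  0.         612.17248512 238.51353116]
 [  0.           0.           1.        ]] -0.14170646219549357
wrist [[ 2.38000e-01  9.35000e-01  2.64000e-01  9.19630e+01]
 [ 9.71000e-01 -2.28000e-01 -6.60000e-02  6.71882e+02]
 [-2.00000e-03  2.72000e-01 -9.62000e-01  3.83752e+02]
 [ 0.00000e+00  0.00000e+00  0.00000e+00  1.00000e+00]] [[361.13922875   0.         318.172767  ]
 [  0.         361.13922875 233.47951941]
 [  0.           0.           1.        ]] -0.04828435898248793
{'clock': 0.15, 'q': array([ 1.29410444e+00,  2.64594251e-01,  1.60504698e+00,  3.61016712e-05,
        1.27376200e+00, -3.68886109e-02]), 'qvel': array([-3.26876504e-04, -1.04505390e-03, -5.85890945e-03,  2.66530564e-04,
       -8.64125151e-04,  7.50000870e-05]), 'tau': array([-4.77962340e-05, -5.02855718e+01, -3.57467902e+01,  7.28548807e-02,
        2.50197487e-02, -9.53755057e-05]), 'tool_pos': array([160.14832502, 655.14348375, 237.67171496]), 'orientation': array([-1.58403666e-04,  1.19619765e-01,  9.92819365e-01, -8.91490590e-04]), 'force': array([-0.89152669, -0.18871674, -0.31238542]), 'ft_torque': array([0.00454128, 0.00052329, 0.03220748]), 'finger_force': 0.0, 'grip_width': 1.0062464491615386}
```

View pics/scene0.png

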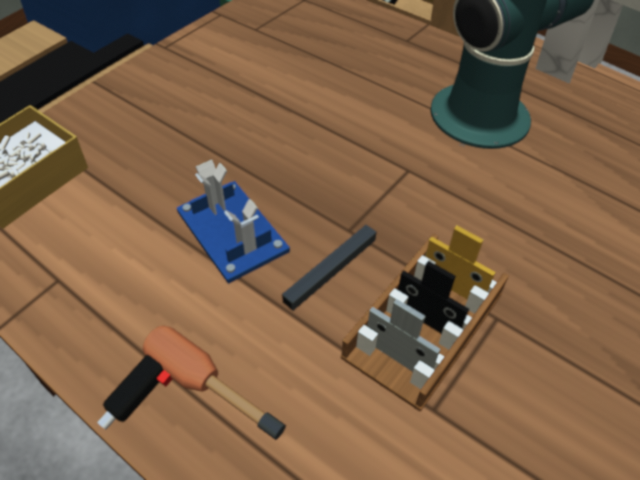

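View pics/top0.png

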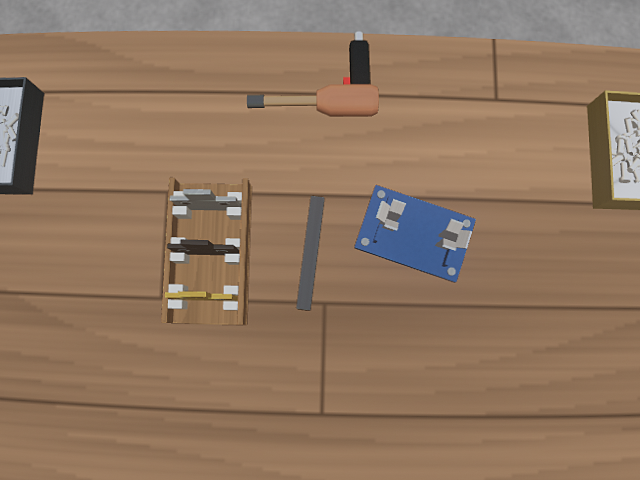

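The black plate is in the middle slot (top view ~(203,246), scene ~(430,290)). The fixture is at top ~(420,230), scene ~(230,220), and the tube lies between them. I'll enlarge these regions.

Run:
```python
from h import *
a,b=[cv2.imread(f"pics/{n}0.png") for n in("scene","top")]
def c(i,u,v,w,h): return cv2.resize(i[v:v+h,u:u+w],(400,300),interpolation=cv2.INTER_CUBIC)
# scale 4
cv2.imwrite("pics/crop1.png",np.vstack([np.hstack([c(a,385,230,100,75),c(b,160,210,100,75)]),cv2.resize(np.hstack([cv2.resize(a[150:285,170:350],(400,300)),cv2.resize(b[170:290,340:500],(400,300))]),(800,300))]))
c0=plane("top0",[[203,246],[420,230],[311,253]],[130,14,25][0]);print(c0.round())
print(plane("top0",[[420,230]],14).round(),plane("top0",[[311,253]],25).round())
```

```text
[[ 513.  165.  130.]
 [ 548. -176.  130.]
 [ 507.   -5.  130.]]
[[ 567. -195.   14.]] [[519.  -3.  25.]]
```

View pics/crop1.png

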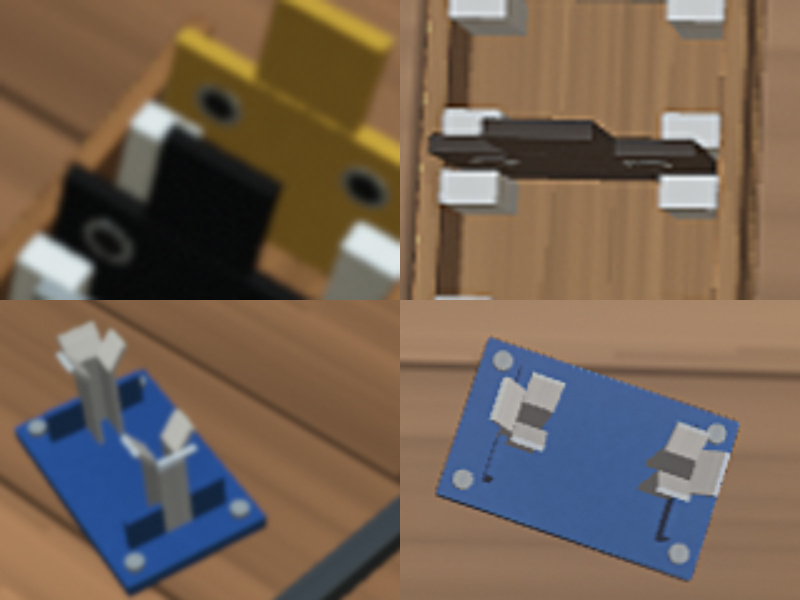

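Black's tongue top edge runs from (181,240) to (209,240) in the top view, almost along world y. The guides are at about (391,213) and (457,236). Next I move the wrist camera over the rack.

```bash
python3 nudge.py '[[[-45.6,-39.3,0],0],[[-45.6,-39.3,0],0],[[-45.6,-39.3,0],0],[[-45.6,-39.3,0],0],[[-45.6,-39.3,0],0],[[-45.6,-39.3,0],0],[[-45.6,-39.3,0],0],[[-45.6,-39.3,0],0],[[-45.6,-39.3,0],0],[[-45.6,-39.3,0],0]]' 1.0; python3 nudge.py '[[[0,0,0],0.166],[[0,0,0],0.166],[[0,0,0],0.166],[[0,0,0],0.166],[[0,0,0],0.166],[[0,0,0],0.166],[[0,0,0],0.166],[[0,0,0],0.166],[[0,0,0],0]]'
python3 - <<'E'
from h import *
snap("wrist","w1"); print(pose().round(3))
E
```

```text
clock: 1.4
tool_pos: [510.7, 163.8, 238.7]
orientation: [0.0, 0.12, 0.993, 0.0]
force: [0.6, -1.0, 0.3]
grip_width: 1.001
finger_force: 0.0
clock: 2.52
tool_pos: [509.7, 165.5, 238.4]
orientation: [-0.0, 0.705, 0.709, -0.0]
force: [0.4, 0.2, -0.7]
grip_width: 0.999
finger_force: 0.0
[[-6.00000e-03  1.00000e+00 -1.00000e-03  5.09704e+02]
 [ 1.00000e+00  6.00000e-03 -0.00000e+00  1.65560e+02]
 [-0.00000e+00 -1.00000e-03 -1.00000e+00  2.38437e+02]
 [ 0.00000e+00  0.00000e+00  0.00000e+00  1.00000e+00]]
```

View pics/w1.png

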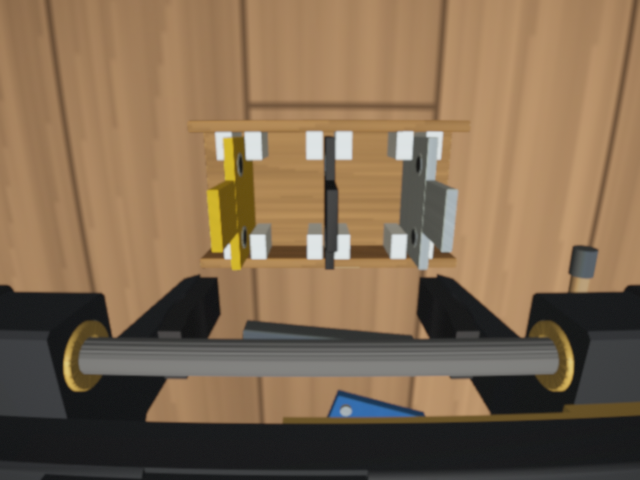

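The wrist view shows the rack from above, with yellow on the left, black at u≈330 (v 135–268) and zinc on the right. I'll take a second wrist view 50 mm along tool x and triangulate the tongue top and the rest.

```bash
python3 nudge.py '[[[40,20,0],0],[[0,0,0],0],[[0,0,0],0]]'
cat > blk.py <<'E'
from h import *
def rows(fn,u0,u1,v0,v1,step=8):
    g=cv2.imread(f"pics/{fn}.png").max(2)
    for v in range(v0,v1,step):
        c=np.where(g[v,u0:u1]<75)[0]
        print(v,(c.min()+u0,c.max()+u0, g[v,u0+c.min():u0+c.max()+1].tolist()) if len(c) else None)
E
python3 - <<'E'
from blk import *
snap("wrist","w2"); print(pose().round(3))
rows("w1",305,350,128,276)
i1=cv2.imread("pics/w1.png")[115:285,290:375]; i2=cv2.imread("pics/w2.png")
cv2.imwrite("pics/c2.png",np.hstack([cv2.resize(i1,(300,600)),cv2.resize(i2[100:400,170:420],(500,600))]))
E
```

```text
clock: 2.95
tool_pos: [529.4, 205.4, 238.3]
orientation: [-0.0, 0.705, 0.709, -0.001]
force: [-0.5, 0.7, 0.7]
grip_width: 1.0
finger_force: 0.0
[[-4.00000e-03  1.00000e+00 -1.00000e-03  5.29318e+02]
 [ 1.00000e+00  4.00000e-03 -1.00000e-03  2.05152e+02]
 [-1.00000e-03 -1.00000e-03 -1.00000e+00  2.38402e+02]
 [ 0.00000e+00  0.00000e+00  0.00000e+00  1.00000e+00]]
128 None
136 None
144 (np.int64(325), np.int64(332), [58, 58, 68, 71, 71, 72, 71, 71])
152 (np.int64(325), np.int64(332), [64, 60, 68, 70, 71, 71, 71, 70])
160 (np.int64(326), np.int64(333), [73, 69, 70, 70, 71, 71, 70, 72])
168 (np.int64(326), np.int64(332), [74, 70, 70, 70, 70, 69, 70])
176 (np.int64(325), np.int64(333), [62, 59, 67, 69, 70, 70, 70, 69, 72])
184 (np.int64(325), np.int64(334), [46, 21, 22, 21, 21, 21, 22, 19, 21, 38])
192 (np.int64(325), np.int64(336), [48, 38, 55, 66, 71, 70, 70, 69, 69, 69, 68, 70])
200 (np.int64(325), np.int64(336), [47, 39, 54, 66, 70, 70, 70, 69, 69, 68, 68, 71])
208 (np.int64(325), np.int64(336), [48, 38, 55, 66, 70, 69, 69, 69, 68, 68, 67, 68])
216 (np.int64(325), np.int64(336), [52, 38, 54, 66, 68, 69, 68, 68, 68, 67, 65, 69])
224 (np.int64(325), np.int64(336), [49, 38, 54, 65, 68, 68, 67, 66, 66, 65, 63, 66])
232 (np.int64(325), np.int64(336), [61, 47, 56, 65, 68, 67, 66, 65, 64, 64, 62, 62])
240 (np.int64(325), np.int64(335), [66, 49, 55, 63, 66, 65, 64, 63, 62, 61, 65])
248 (np.int64(324), np.int64(335), [74, 48, 46, 57, 63, 65, 65, 63, 62, 60, 60, 65])
256 (np.int64(325), np.int64(332), [57, 59, 62, 63, 62, 60, 60, 69])
264 (np.int64(326), np.int64(332), [69, 63, 62, 59, 60, 58, 63])
272 None
```

View pics/c2.png

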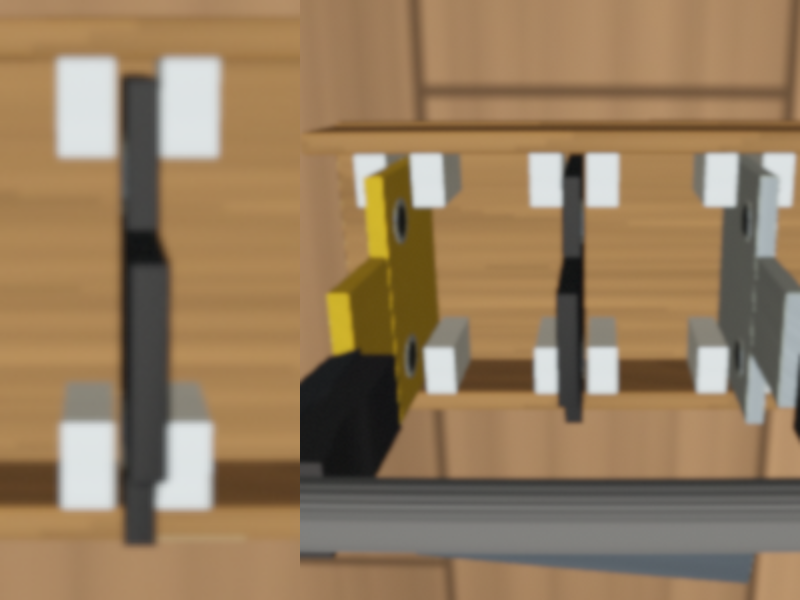

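Run:
```python
from blk import *
g=cv2.imread("pics/w2.png").max(2)
for v in range(228,316,4): print(v,g[v,292:318].tolist())
g=cv2.imread("pics/w1.png").max(2)
for c in (328,332,335): print(c, g[178:196,c].tolist(), g[244:272,c].tolist())
```

```text
228 [174, 175, 175, 175, 174, 175, 174, 169, 150, 112, 69, 50, 47, 47, 46, 47, 46, 42, 40, 76, 127, 161, 172, 173, 173, 173]
232 [166, 167, 168, 170, 171, 171, 168, 157, 128, 80, 35, 20, 21, 20, 20, 20, 20, 19, 30, 73, 125, 158, 169, 170, 170, 170]
236 [164, 164, 164, 164, 164, 162, 155, 131, 86, 38, 22, 22, 22, 20, 20, 21, 18, 18, 27, 69, 119, 151, 162, 163, 163, 163]
240 [173, 172, 173, 173, 172, 166, 145, 102, 49, 23, 20, 19, 19, 21, 17, 19, 20, 19, 31, 74, 126, 160, 171, 172, 172, 172]
244 [170, 170, 170, 170, 165, 148, 112, 63, 28, 22, 21, 19, 23, 20, 22, 21, 19, 20, 32, 72, 124, 157, 168, 170, 170, 169]
248 [174, 174, 174, 174, 168, 146, 103, 67, 61, 62, 61, 63, 61, 61, 60, 55, 44, 28, 31, 75, 127, 161, 172, 173, 173, 173]
252 [181, 181, 181, 180, 174, 152, 107, 72, 65, 64, 65, 65, 65, 65, 64, 58, 46, 30, 34, 78, 132, 167, 178, 180, 180, 180]
256 [165, 165, 165, 164, 158, 138, 99, 70, 64, 65, 64, 64, 65, 65, 64, 57, 44, 30, 27, 57, 103, 141, 159, 164, 165, 165]
260 [139, 138, 138, 138, 133, 116, 87, 68, 64, 64, 63, 63, 64, 64, 63, 57, 46, 32, 26, 59, 107, 142, 153, 146, 140, 13
[... 1516 characters left out ...]
66, 167, 168, 167, 165, 160, 159, 159, 159, 160, 160, 161, 163, 168, 172, 174, 174, 174, 174, 173]
328 [68, 60, 42, 26, 21, 18, 21, 22, 19, 22, 24, 36, 53, 64, 66, 67, 67, 67] [64, 63, 64, 64, 63, 63, 62, 59, 58, 60, 64, 63, 63, 63, 63, 63, 62, 63, 62, 62, 62, 62, 62, 62, 75, 120, 160, 174]
332 [67, 60, 43, 27, 21, 21, 19, 21, 18, 20, 24, 39, 56, 66, 69, 70, 70, 70] [62, 62, 62, 62, 62, 61, 59, 56, 57, 64, 66, 68, 69, 69, 68, 66, 64, 64, 64, 64, 63, 64, 64, 65, 78, 120, 160, 173]
335 [129, 130, 129, 124, 111, 96, 78, 63, 49, 37, 31, 40, 56, 65, 68, 69, 69, 68] [65, 65, 65, 65, 65, 66, 81, 126, 174, 199, 207, 210, 213, 212, 199, 177, 161, 158, 159, 161, 160, 158, 161, 166, 167, 168, 172, 174]
```

Run:
```python
from h import *
t=tri("w1",[[332.2,189.3],[331.3,250.9]],"w2",[[303.3,246.3],[304.4,302.]]); print(t.round(1))
d=t[0]-t[1]; print(np.hypot(*d[:2]), np.degrees(np.arctan2(-d[0],d[1])), t.mean(0))
print(plane("top0",[[181.2,241.3],[208,241.3]],147))
T=pose(); print(T[:3,:3].T@(t.mean(0)[:3]-T[:3,3]))
# fixture: top plate base corners & screws vs top
g=cv2.imread("pics/top0.png"); h=cv2.cvtColor(g,cv2.COLOR_BGR2HSV)
m=cv2.inRange(h,(100,120,60),(125,255,255)); n,l,s,c=cv2.connectedComponentsWithStats(m); k=1+s[1:,4].argmax(); print(s[k])
cn=max(cv2.findContours((l==k).astype('u1'),0,1)[0],key=cv2.contourArea); r=cv2.minAreaRect(cn); b=cv2.boxPoints(r); print(b)
P=plane("top0",b,14); print(P.round(1),P.mean(0), np.degrees(np.arctan2(*(P[1]-P[0])[1::-1])),np.degrees(np.arctan2(*(P[2]-P[1])[1::-1])),np.linalg.norm(P[1]-P[0]),np.linalg.norm(P[2]-P[1]))
```

```text
[[5.186e+02 1.983e+02 1.455e+02 2.000e-01]
 [5.188e+02 1.537e+02 1.414e+02 4.000e-01]]
44.61436274117786 0.3469859177057365 [5.18690100e+02 1.76022108e+02 1.43456622e+02 2.72469205e-01]
[[517.32596925 196.46922724 147.        ]
 [518.45439894 154.47644799 147.        ]]
[-29.0189933  -10.67070232  94.97444736]
[ 355  185  120   97 5310]
[[354.20294 247.19125]
 [375.602   184.52263]
 [476.8023  219.07883]
 [455.40326 281.74744]]
[[ 532.9  -78.6   14. ]
 [ 646.7 -114.8   14. ]
 [ 589.1 -296.9   14. ]
 [ 476.3 -257.7   14. ]] [ 561.25142303 -187.00787215   14.        ] -17.655610953768317 -107.54591233573663 119.47284937463117 190.98658693278333
```

Tongue at (518.6, 176), top about 146 mm up, yaw about 0. Centre over it, narrow the fingers, then descend.

```bash
python3 nudge.py '[[[-29,-10.7,0],0],[[0,0,0],0],[[0,0,40],0],[[0,0,40],0],[[0,0,30],0],[[0,0,25],0],[[0,0,0],0],[[0,0,0],0]]' 0.6
python3 - <<'E'
from h import *
print(pose().round(3))
snap("scene","s1"); i=cv2.imread("pics/s1.png"); cv2.imwrite("pics/s1c.png",cv2.resize(i[150:420,310:550],(533,600)))
E
```

```text
clock: 4.0
tool_pos: [520.0, 177.0, 104.7]
orientation: [0.0, 0.706, 0.708, 0.001]
force: [-0.2, 0.8, 0.3]
grip_width: 0.604
finger_force: 0.0
[[-3.00000e-03  1.00000e+00  1.00000e-03  5.19965e+02]
 [ 1.00000e+00  3.00000e-03  1.00000e-03  1.76951e+02]
 [ 1.00000e-03  1.00000e-03 -1.00000e+00  1.04748e+02]
 [ 0.00000e+00  0.00000e+00  0.00000e+00  1.00000e+00]]
```

View pics/s1c.png

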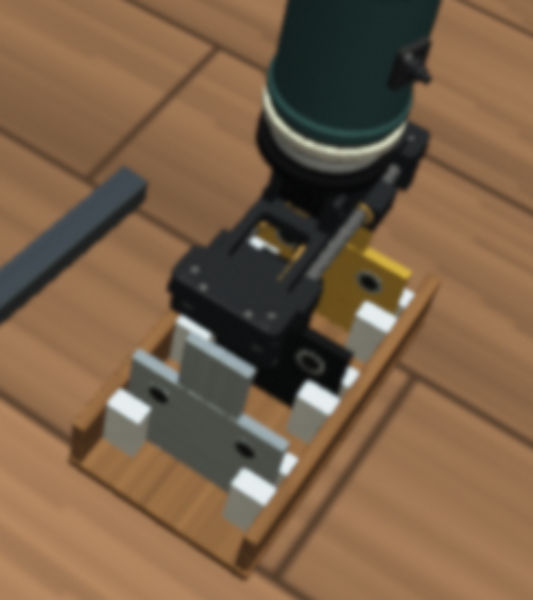

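The gripper straddles the black tongue, and the zinc and yellow plates stand clear. Close on it.

```bash
python3 nudge.py '[[[0,-1.3,0],0],[[0,0,0],0],[[0,0,0],0],[[0,0,0],0],[[0,0,0],0],[[0,0,0],0],[[0,0,0],0],[[0,0,0],0]]' 0.0 40
```

```text
clock: 5.05
tool_pos: [517.9, 176.7, 103.7]
orientation: [-0.0, 0.706, 0.708, -0.0]
force: [-0.8, -0.6, 1.2]
grip_width: 0.087
finger_force: 40.0
```

```bash
python3 nudge.py '[[[0,0,-15],0],[[0,0,-30],0],[[0,0,-45],0],[[0,0,-60],0],[[0,0,0],0],[[0,0,0],0]]'; python3 nudge.py '[[[-30,1,0],0],[[-50,3,0],0],[[-55,3,0],0],[[-55,3,0],0],[[-55,3,0],0],[[-55,3,0],0],[[-55,3,0],0],[[-50,3,0],0],[[-27,1,0],0]]';  python3 nudge.py '[[[0,0,0],0.1],[[0,0,0],0.107],[[0,0,0],0.1],[[0,0,0],0],[[0,0,0],0],[[0,0,0],0]]'
python3 - <<'E'
from h import *
print(pose().round(3)); snap("wrist","w3")
E
```

```text
clock: 5.8
tool_pos: [517.3, 176.5, 253.6]
orientation: [-0.0, 0.706, 0.708, -0.0]
force: [-0.3, -0.4, -4.1]
grip_width: 0.089
finger_force: 40.0
clock: 6.92
tool_pos: [540.2, -257.1, 250.2]
orientation: [-0.003, 0.707, 0.707, -0.001]
force: [0.5, 0.3, -3.4]
grip_width: 0.089
finger_force: 40.0
clock: 7.68
tool_pos: [541.9, -255.1, 253.0]
orientation: [-0.001, 0.806, 0.592, -0.0]
force: [-0.2, -0.4, -2.7]
grip_width: 0.084
finger_force: 40.0
[[ 2.98000e-01  9.54000e-01 -1.00000e-03  5.41885e+02]
 [ 9.54000e-01 -2.98000e-01  1.00000e-03 -2.55068e+02]
 [ 0.00000e+00 -1.00000e-03 -1.00000e+00  2.53043e+02]
 [ 0.00000e+00  0.00000e+00  0.00000e+00  1.00000e+00]]
```

View pics/w3.png

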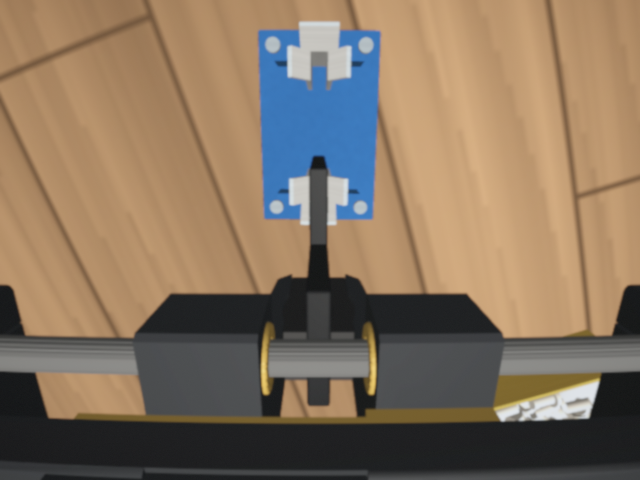

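The wrist view shows the fixture aligned with the tool: the far guide's flare spans u 288–351 with its outer edge at v≈22, the near one u 289–348 and v≈225. The held plate is at u≈318. I'll take a second view from higher up and triangulate.

```bash
python3 nudge.py '[[[-10,0,-30],0],[[-20,0,-30],0],[[0,0,0],0],[[0,0,0],0]]'
cat > fx.py <<'E'
from h import *
def edge(p):  # subpixel crossings of max gradient in 1D profile
    d=np.diff(p.astype(float)); return [(round(float(i)+.5,1),int(d[i])) for i in range(1,len(d)-1) if abs(d[i])>14 and abs(d[i])>=abs(d[i-1]) and abs(d[i])>abs(d[i+1])]
def whites(fn):
    i=cv2.imread(f"pics/{fn}.png"); h=cv2.cvtColor(i,cv2.COLOR_BGR2HSV)
    m=cv2.inRange(h,(0,0,150),(180,45,255)); m[270:]=0
    n,l,s,c=cv2.connectedComponentsWithStats(m)
    for k in range(1,n):
        if s[k,4]>30: print(fn,s[k].tolist(),c[k].round(1).tolist())
E
python3 - <<'E'
from fx import *
print(pose().round(3)); snap("wrist","w4")
for f in("w3","w4"): whites(f)
E
```

```text
clock: 8.22
tool_pos: [532.9, -283.3, 312.7]
orientation: [-0.001, 0.806, 0.592, -0.0]
force: [0.1, 0.5, -2.4]
grip_width: 0.085
finger_force: 40.0
[[ 2.99000e-01  9.54000e-01 -1.00000e-03  5.32907e+02]
 [ 9.54000e-01 -2.99000e-01  1.00000e-03 -2.83305e+02]
 [ 1.00000e-03 -1.00000e-03 -1.00000e+00  3.12677e+02]
 [ 0.00000e+00  0.00000e+00  0.00000e+00  1.00000e+00]]
w3 [287, 21, 64, 60, 2634] [319.0, 50.6]
w3 [363, 30, 18, 21, 38] [375.9, 35.6]
w3 [266, 37, 14, 16, 165] [272.5, 44.5]
w3 [359, 38, 14, 15, 167] [365.3, 45.0]
w3 [289, 175, 21, 50, 706] [300.3, 196.2]
w3 [327, 175, 21, 50, 710] [335.8, 196.4]
w3 [271, 201, 12, 12, 118] [276.3, 206.4]
w3 [354, 201, 12, 13, 121] [359.7, 206.8]
w4 [628, 0, 12, 109, 666] [635.5, 37.2]
w4 [292, 5, 54, 52, 1918] [318.9, 30.2]
w4 [273, 22, 12, 14, 121] [278.2, 28.4]
w4 [354, 23, 12, 13, 125] [359.4, 28.9]
w4 [294, 139, 19, 42, 542] [303.5, 154.9]
w4 [325, 139, 19, 42, 546] [333.1, 155.1]
w4 [276, 168, 11, 11, 92] [281.1, 172.9]
w4 [350, 168, 11, 11, 90] [355.2, 173.1]
w4 [270, 184, 38, 2, 38] [288.5, 184.9]
```

```bash
python3 -c "
import cv2,numpy as np
a=cv2.imread('pics/w3.png')[10:240,250:390];b=cv2.imread('pics/w4.png')[10:240,250:390]
cv2.imwrite('pics/c4.png',np.hstack([cv2.resize(x,(365,600),interpolation=cv2.INTER_CUBIC) for x in (a,b)]))"
```

```text
(no output)
```

View pics/c4.png

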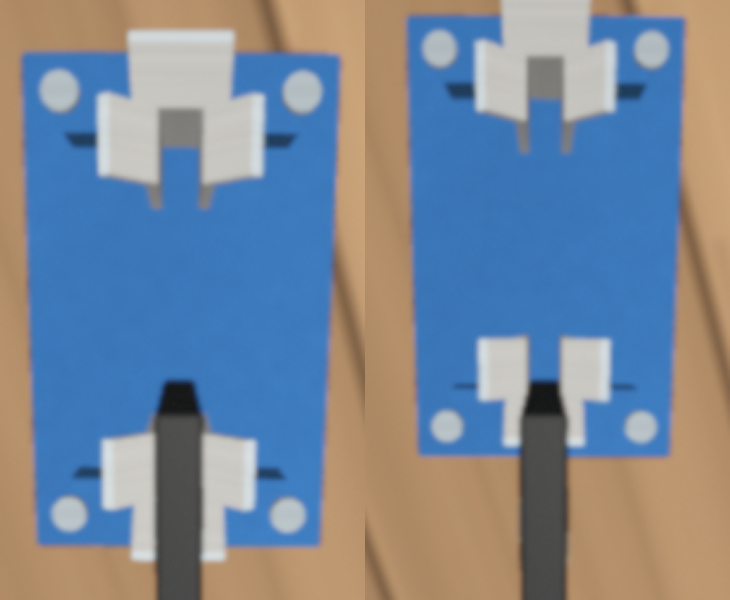

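Run:
```python
from h import *
s=tri("w3",[[272.5,44.5],[365.3,45],[276.3,206.4],[359.7,206.8]],"w4",[[278.2,28.4],[359.4,28.9],[281.1,172.9],[355.2,173.1]]); print(s.round(1))
m=tri("w3",[[287,62],[351,62],[289,194],[348,194],[319,21],[318.5,225]],"w4",[[292,40],[346,40],[294,151],[344,151],[319,5],[318.8,181]]); print(m.round(1))
P3=plane("w3",[[287,62],[351,62],[289,194],[348,194],[319,21],[318.5,225]],104)
P4=plane("w4",[[292,40],[346,40],[294,151],[344,151],[319,5],[318.8,181]],104)
S3=plane("w3",[[272.5,44.5],[365.3,45],[276.3,206.4],[359.7,206.8]],16);S4=plane("w4",[[278.2,28.4],[359.4,28.9],[281.1,172.9],[355.2,173.1]],16)
T=pose()
for P in(P3,P4,S3,S4):
    L=(P-T[:3,3])@T[:3,:3]; print(L.round(1).tolist()); 
    c=P[-2:].mean(0) if len(P)==6 else P.mean(0); print("centre",c.round(1),((c-T[:3,3])@T[:3,:3]).round(1))
```

```text
[[ 5.443e+02 -9.640e+01  1.740e+01  2.000e-01]
 [ 6.305e+02 -1.234e+02  1.510e+01  0.000e+00]
 [ 4.955e+02 -2.491e+02  1.630e+01  2.000e-01]
 [ 5.814e+02 -2.762e+02  1.750e+01  0.000e+00]]
[[ 5.548e+02 -1.303e+02  9.360e+01  1.000e-01]
 [ 6.027e+02 -1.451e+02  9.240e+01  1.000e-01]
 [ 5.271e+02 -2.260e+02  1.233e+02  3.000e-01]
 [ 5.705e+02 -2.397e+02  1.223e+02  3.000e-01]
 [ 5.874e+02 -1.099e+02  9.440e+01  1.000e-01]
 [ 5.397e+02 -2.615e+02  1.019e+02  1.000e-01]]
[[150.3, -23.2, 208.2], [150.3, 25.2, 208.1], [49.2, -23.6, 208.1], [49.3, 25.0, 208.0], [178.7, 1.0, 208.2], [22.9, 0.7, 208.0]]
centre [ 563.2 -186.7  104. ] [100.8   0.8 208.1]
[[149.7, -23.2, 208.2], [149.7, 25.3, 208.1], [51.5, -23.0, 208.1], [51.5, 25.1, 208.0], [178.3, 1.0, 208.2], [22.6, 0.8, 208.0]]
centre [ 563.2 -187.   104. ] [100.5   0.9 208.1]
[[181.5, -44.0, 296.3], [181.1, 46.3, 296.0], [20.8, -44.8, 296.1], [20.4, 45.4, 295.9]]
centre [ 562.9 -186.3   16. ] [100.9   0.7 296.1]
[[181.6, -44.2, 296.3], [181.0, 46.3, 296.0], [20.8, -44.9, 296.1], [20.6, 45.4, 295.9]]
centre [ 562.9 -186.2   16. ] [101.    0.7 296.1]
```

Both views agree: the seat centre is at (563, −186.5), mouth rim about 100 mm up, base about 15 mm up. Centre over it and descend to just above the mouth.

```bash
python3 nudge.py '[[[30,0,0],0],[[40,0.5,0],0],[[30.5,0,0],0],[[0,0,0],0],[[0,0,30],0],[[0,0,40],0],[[0,0,30],0],[[0,0,0],0],[[0,0,0],0]]'
python3 - <<'E'
from h import *
T=pose(); print(T.round(3), ((np.array([563.1,-186.5,0])-T[:3,3])@T[:3,:3]).round(1)); snap("scene","s5"); snap("top","t5")
a=cv2.imread("pics/s5.png")[100:300,150:330]; b=cv2.imread("pics/t5.png")[150:300,330:500]
cv2.imwrite("pics/c5.png",np.hstack([cv2.resize(a,(400,444)),cv2.resize(b,(400,444))]))
E
```

```text
clock: 9.4
tool_pos: [564.0, -188.6, 214.4]
orientation: [0.0, 0.806, 0.592, 0.0]
force: [0.3, -0.4, -2.6]
grip_width: 0.089
finger_force: 40.0
[[ 3.00000e-01  9.54000e-01  1.00000e-03  5.64049e+02]
 [ 9.54000e-01 -3.00000e-01 -0.00000e+00 -1.88629e+02]
 [-0.00000e+00  1.00000e-03 -1.00000e+00  2.14379e+02]
 [ 0.00000e+00  0.00000e+00  0.00000e+00  1.00000e+00]] [  1.8  -1.7 214.4]
```

View pics/c5.png

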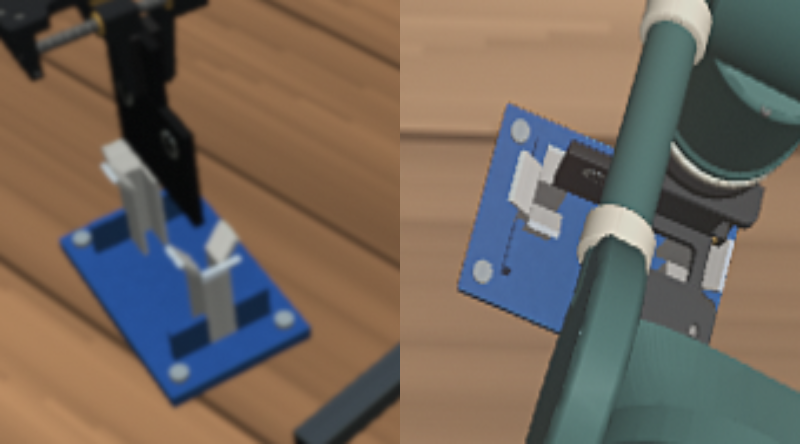

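The plate hangs over the mouth, between the guides. Small correction, then enter the flare.

```bash
python3 nudge.py '[[[1,-0.8,0],0],[[0,0,10],0],[[0,0,12],0],[[0,0,12],0],[[0,0,0],0]]';python3 nudge.py '[[[0,0,0],0],[[0,0,5],0],[[0,0,5],0],[[0,0,0],0]]'
python3 -c "
from h import *
T=pose(); print(((np.array([563.1,-186.5,0])-T[:3,3])@T[:3,:3]).round(1))"
```

```text
clock: 10.12
tool_pos: [561.9, -186.5, 177.4]
orientation: [-0.002, 0.806, 0.592, -0.001]
force: [0.0, 0.6, -3.3]
grip_width: 0.085
finger_force: 40.0
clock: 10.62
tool_pos: [562.9, -186.8, 169.0]
orientation: [-0.0, 0.806, 0.592, -0.0]
force: [-0.3, 0.2, -3.9]
grip_width: 0.089
finger_force: 40.0
[  0.4   0.3 169. ]
```

No contact force and on centre; continue down the straight part.

```bash
python3 nudge.py '[[[0,0,8],0],[[0,0,10],0],[[0,0,10],0],[[0,0,10],0],[[0,0,0],0]]';python3 nudge.py '[[[0,0,8],0],[[0,0,8],0],[[0,0,2],0],[[0,0,0],0]]'; python3 nudge.py '[[[0,0,2],0],[[0,0,2],0],[[0,0,1],0],[[0,0,0],0]]'
```

```text
clock: 11.25
tool_pos: [562.3, -186.6, 130.1]
orientation: [-0.001, 0.806, 0.592, -0.001]
force: [-1.1, -0.1, -2.5]
grip_width: 0.087
finger_force: 40.0
clock: 11.75
tool_pos: [563.1, -186.9, 113.4]
orientation: [-0.0, 0.806, 0.592, -0.0]
force: [-0.7, 0.2, -2.7]
grip_width: 0.085
finger_force: 40.0
clock: 12.25
tool_pos: [563.2, -187.0, 108.6]
orientation: [-0.0, 0.806, 0.592, -0.0]
force: [-0.0, -0.5, -1.7]
grip_width: 0.089
finger_force: 40.0
```

```bash
for i in 1; do python3 nudge.py '[[[0,0,1],0],[[0,0,1],0],[[0,0,0],0]]' | grep -E "pos|force:"; python3 nudge.py '[[[0,0,0.7],0],[[0,0,0.7],0],[[0,0,0],0]]'| grep -E "pos|force:"; done
```

```text
tool_pos: [563.2, -186.9, 106.6]
force: [0.1, 0.0, -2.9]
finger_force: 40.0
tool_pos: [563.5, -187.0, 105.8]
force: [-0.9, -0.4, 0.7]
finger_force: 40.0
```

```bash
python3 nudge.py '[[[0,0,0.5],0],[[0,0,0],0]]' | grep -E "pos|force:"; python3 nudge.py '[[[0,0,0.5],0],[[0,0,0],0]]'| grep -E "pos|force:"
```

```text
tool_pos: [563.6, -187.0, 105.7]
force: [-3.2, 1.1, 5.5]
finger_force: 40.0
tool_pos: [563.6, -187.1, 105.7]
force: [-2.8, 1.8, 7.9]
finger_force: 40.0
```

The plate is home: the TCP stops at 105.7 as predicted and the contact force is rising. Release, then back straight up.

```bash
python3 nudge.py '[[[0,0,0],0],[[0,0,0],0],[[0,0,0],0],[[0,0,0],0],[[0,0,0],0],[[0,0,0],0]]' 0.5; python3 nudge.py '[[[0,0,-10],0],[[0,0,-30],0],[[0,0,-50],0],[[0,0,-50],0],[[-50,0,-10],0],[[-50,0,0],0],[[0,0,0],0],[[0,0,0],0]]'
python3 - <<'E'
from h import *
snap("scene","s6"); i=cv2.imread("pics/s6.png"); cv2.imwrite("pics/s6c.png",cv2.resize(i[120:420,150:550],(800,600)))
E
```

```text
clock: 14.25
tool_pos: [563.3, -187.0, 104.3]
orientation: [0.0, 0.806, 0.592, -0.0]
force: [0.1, 1.0, 0.7]
grip_width: 0.501
finger_force: 0.0
clock: 15.25
tool_pos: [533.4, -282.1, 254.6]
orientation: [-0.0, 0.806, 0.592, 0.0]
force: [0.2, -0.3, 0.1]
grip_width: 0.497
finger_force: 0.0
```

View pics/s6c.png

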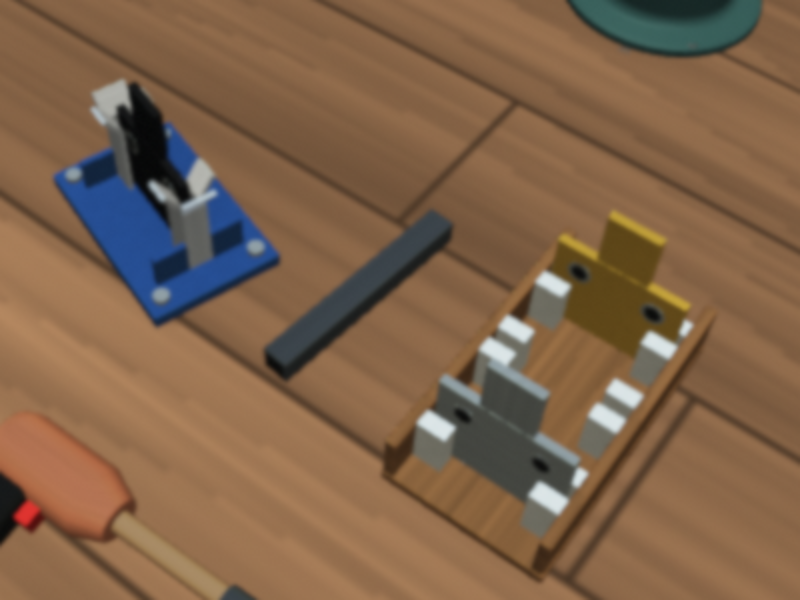

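The black plate stands tongue up in the guides, around (150,150) in the crop. Zinc and yellow stand in the rack as before, and the arm is clear.

```bash
python3 -c "
from plant import manip, viewer, get_state
print(manip.sign_off())"
```

```text
the job is handed in; nothing more can be done
None
```

The black plate is fully home in the blue fixture, tongue up; I held it until it touched the base, then let go and backed away, with the zinc and yellow plates undisturbed. I handed the job in after about 15 s of robot time; no verdict came back.

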